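Clamp the sample jar with the cam crank

TASK

Two hand-cranked cam clamps stand on the worktop; clamp the sample jar that stands in one of them, leaving it upright in its V-shaped nest. Turn that clamp's crank until the plunger is pushed fully forward and its roller rests well inside the flat dwell of the cam (the broad round end of the lobe), then let go.

Things in the scene. Friction and masses are not known exactly. Their poses are not given: they have to be found in the camera images.
- cam_shaft (a point): Point on the upright shaft of the clamp holding the jar, 76 mm above the worktop, level with the middle of the crank grip. Its x axis points level from the shaft along the plunger to the jar; z is up. Clamp: fixed aluminium plate 176 x 86 x 12 mm; a twin clamp has an empty nest. Steel cam (22 to 34 mm up): radius 18 mm, lobe end (dwell) radius 30 mm over 80 degrees, opposite the grip.
- crank (a joint): Direction from shaft to grip (rad), anticlockwise from above, from cam_shaft's x; stops 0, 5.8. Starts 0.9 to 1.5; plunger moves from 1.6; dwell 2.45 to 3.84, middle 3.14. Upright black grip: 18 mm thick, 49 to 98 mm above the worktop, axis 50 mm from the shaft, spins freely; arm below it, top 47 mm. Turns with up to 8 N at the grip, stays where left except on the steep ramps beside the dwell.
- plunger (a joint): Stroke of that clamp's plunger (m) towards the jar: 0 drawn back by its spring onto the cam's low part, about 0.0115 to 0.012 fully forward with the roller on the dwell, its rubber pad then bearing on the jar's side.
- jar_centre (a point): Centre, half-way up, of the jar in the nest: white plastic jar with white screw lid, 48 mm across, 57 mm high, loose on the base plate (bottom 12 mm, top 69 mm above the worktop), 97 mm from the shaft along cam_shaft's x; z is its own axis. Other jars on the worktop stand in no clamp.
There are look-alikes about, which are no part of the job. Leave any yellow look-alike of the part that bears jar_centre alone.

How it is judged:
By the outcome, as a careful person would: the job done as asked, in the order asked, and still so for the second after the job is handed in, with the robot touching nothing.
It also fails if it takes over 35 s, if anything falls off the work surface, if the arm or the gripper's body presses on something with over 40 N, if the wrist force passes 120 N, or if a joint passes its speed limit or range.

ROBOT

A 6-joint arm with a two-finger parallel gripper is mounted at the origin on a cart in front of the work surface, level with it; the furniture and walls round the work are solid. World frame = base frame: x ahead of the robot, y to its left, z up, the work surface at z = 0. Lengths are in m, angles in rad, forces in N, time in s.
With the tool pointing down it reaches from about 0.275 to 0.975 m from the base axis. Payload 8.4 kg.
Tool frame: the origin (TCP) lies at the very end of the fingers, on their centre line; the grasp point (between the pads) lies 19 mm behind it; z points along the fingers, y is the direction in which the jaws open and shut (so a half turn about z gives the same grasp; the last joint's range is limited). The gripper opens to 92 mm and grips with 3 to 60 N. Pads are 20 mm wide; open, the fingers measure 128 mm over their backs; the gripper's body (75 mm by 189 mm) begins 69 mm behind the grasp point.
Start: joints at [-1.293, 0.353, 1.633, -0, 1.155, -0.002], TCP at [0.173, -0.601, 0.215] pointing down, gripper open.
Joint ranges: [-2.63, 2.63], [-0.92, 2.1], [0.06, 2.66], [-1.3, 4.44], [0, 2.69], [-3.02, 3.02]. Speed limits (rad/s): [2.22, 2.22, 2.79, 3.14, 3.14, 3.14].

INTERFACE

Orientations are given as a unit quaternion [w, x, y, z].
In Python, from workcell import env, cams, workorder gives the robot as it stands.
- The arm moves only by the shell command python3 -m jog 'ROWS' [FORCE]. ROWS is JSON, a list of rows, each a list of 3 entries, a list of its own where there are three numbers: the opening, from -1 (shut) to 1 (fully open), so that 0 is half open, then the shift along the tool's x, y, z as a fraction of full scale, then the turn, a rotation vector about the tool's x, y, z as a fraction of full scale. In form: [[hand, [x, y, z], [rx, ry, rz]], ...]. A call has 1 to 8 rows; each row shifts and turns the pose as measured when the row begins, along the tool's axes as they then stand; what a row does not reach is not made up. Full scale, the value 1, is 0.03 m for a shift and 360 degrees for a turn. A row lasts 1/12 s, in which the tool goes at most 41.7 mm and 7.16 degrees, less where a joint would pass 70% of its speed; a pose out of reach is approached as far as the arm can. A call with a number of a shift or a turn outside -1 to 1 is refused whole. A call with a gripper value outside its range is refused whole. The fingers move at their own pace and stop on an object; FORCE is the grip in N (left out, the last holds). Time passes only in rows, so rows that do not move let the fingers close. It gives the time, the measured TCP pose, the force and the opening at its end, in the units of the state.
- env.get_obs(): the state, without advancing time (a new reading comes with each control period).
- cams.capture(name): name is "scene" or "top" or "wrist"; returns a dict with "frame" (400x640x3 uint8, blue, green, red), "fx", "fy", "cx", "cy" (pixels), "D" ([k1, k2, p1, p2, k3] as OpenCV has them; the pictures are not rectified), "eye" and "rotation" of the camera in the world; the wrist camera has in their place "mount" (4x4, takes a point from camera to tool coordinates, whose origin is the TCP and whose axes are the flange's). Camera axes: x right, y up, looking along -z (the intrinsics and any distortion apply to the point x, -y, -z); pixel columns grow to the right and rows downward; lengths in m; the calibration is good to about 2 mm. A picture is of the moment at which its call begins: read the wrist's pose just before it. There is no depth.
- workorder.close_job(): hands the job in, once; it reports no verdict.
The state is a dict: "t": time; "joint_positions": joint angles; "qd": joint speeds; "joint_efforts": joint torques, N m; "eef_pos": TCP position; "tcp_rot": TCP orientation; "wrist_force": force on the tool from outside, world axes, zero at the start; "wrist_torque": the same for the moment, N m; "opening": opening from 0.0 (shut) to 1.0 (fully open).
Only numpy, scipy, OpenCV 4.12 (cv2) and the standard library are available. Lean on these libraries where they do the work, as an engineer would, in place of code of your own. Each camera call takes 0.05 s, during which the arm holds its last target.

## Working session

There is one attempt and no reset: what is moved stays moved. The work goes in short steps, Python scripts to look and compute and a shell command to move; the robot and the scene stay as the last step left them, time stands still between calls to the robot, and variables do not carry over. Pictures are saved under pics/ and viewed, and the job is handed in when it is done.

```bash
mkdir -p pics; ls; python3 - <<'E'
from workcell import env,cams
import cv2
o=env.get_obs();print(o)
for n in ["scene","top"]:
    c=cams.capture(n);cv2.imwrite(f"pics/{n}0.png",c["frame"]);print(n,{k:v for k,v in c.items() if k!="frame"})
E
```

```text
pics
{'t': 0.0, 'joint_positions': array([-1.29338799e+00,  3.53639539e-01,  1.63413380e+00,  4.04180229e-06,
        1.15519062e+00, -2.42975823e-03]), 'qd': array([ 0.00074064,  0.00030745, -0.00144624,  0.0025381 , -0.00078032,
        0.00058146]), 'joint_efforts': array([ 1.67013241e-03, -5.93841290e+01, -3.34219694e+01,  6.98481174e-02,
        2.33614939e-02, -6.56814063e-05]), 'eef_pos': array([ 0.17247283, -0.60021618,  0.21386921]), 'tcp_rot': array([-6.79435739e-04,  9.90227171e-01,  1.39462110e-01, -9.21423245e-05]), 'wrist_force': array([ 0.88494706, -0.1830067 ,  0.68525348]), 'wrist_torque': array([0.00099872, 0.04748528, 0.01474333]), 'opening': 1.0015273271365646}
scene {'fx': 398.8683969391111, 'fy': 398.8683969391111, 'cx': 321.15004756574416, 'cy': 194.55853333860546, 'D': array([-0.0665501,  0.       ,  0.       ,  0.       ,  0.       ]), 'eye': array([-0.63190047, -0.5442033 ,  0.60108243]), 'rotation': array([ 0.72487536,  0.44771233, -0.28757854, -0.43750195])}
top {'fx': 502.1335920612566, 'fy': 502.1335920612566, 'cx': 323.61078396399586, 'cy': 204.44917892305997, 'D': array([-0.15869445,  0.        ,  0.        ,  0.        ,  0.        ]), 'eye': array([ 0.25969892, -0.04784292,  1.54324678]), 'rotation': array([ 0.70702024,  0.02029973, -0.02408609, -0.70649144])}
```

View pics/scene0.png

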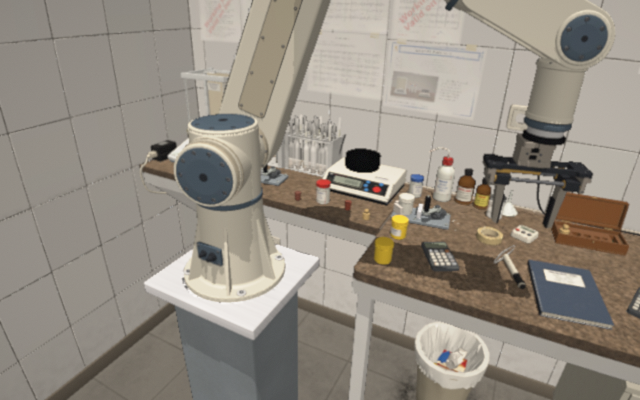

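View pics/top0.png

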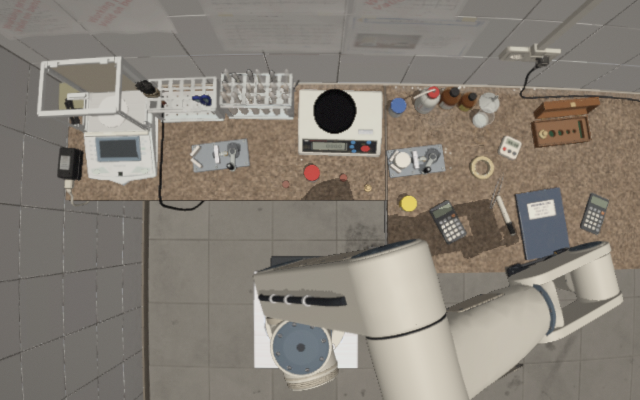

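The clamp with the white jar is at about (417,161) in the top view, and the empty twin is at (220,156). I'll zoom in on the first one.

```bash
cat > h.py <<'E'
import numpy as np,cv2
from scipy.spatial.transform import Rotation as R
def q2m(q): return R.from_quat([q[1],q[2],q[3],q[0]]).as_matrix()
def cast(c,uv,z,eye=None,M=None):
    K=np.array([[c['fx'],0,c['cx']],[0,c['fy'],c['cy']],[0,0,1]])
    p=cv2.undistortPoints(np.array(uv,float).reshape(-1,1,2),K,c['D']).reshape(-1,2)
    if M is None: M=q2m(c['rotation']) ;eye=c['eye']
    d=np.c_[p[:,0],-p[:,1],-np.ones(len(p))]@M.T
    return eye+d*((z-eye[2])/d[:,2])[:,None]
def wristpose(o,c):
    T=np.eye(4);T[:3,:3]=q2m(o['tcp_rot']);T[:3,3]=o['eef_pos'];T=T@c['mount'];return T[:3,3],T[:3,:3]
E
python3 - <<'E'
import cv2
from h import *
from workcell import cams
c=cams.capture("top");f=c['frame']
cv2.imwrite("pics/topz.png",cv2.resize(f[130:215,375:475],None,fx=7,fy=7,interpolation=cv2.INTER_CUBIC))
f=cv2.imread("pics/scene0.png")
cv2.imwrite("pics/scz.png",cv2.resize(f[160:280,360:480],None,fx=5,fy=5,interpolation=cv2.INTER_CUBIC))
print(cast(c,[[402,159]],.069),cast(c,[[427,168]],.098),cast(c,[[220,156]],.012))
E
```

```text
[[ 0.48815354 -0.28898707  0.069     ]] [[ 0.45758397 -0.35770506  0.098     ]] [[0.50600333 0.26493681 0.012     ]]
```

View pics/topz.png

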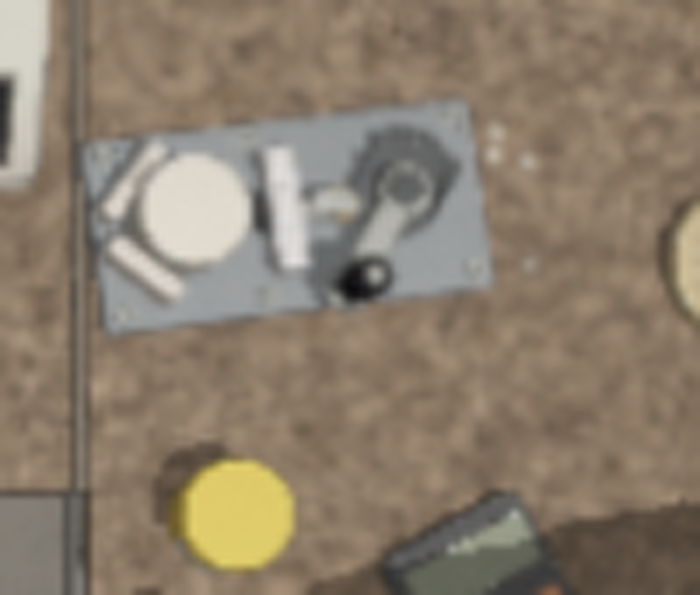

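View pics/scz.png

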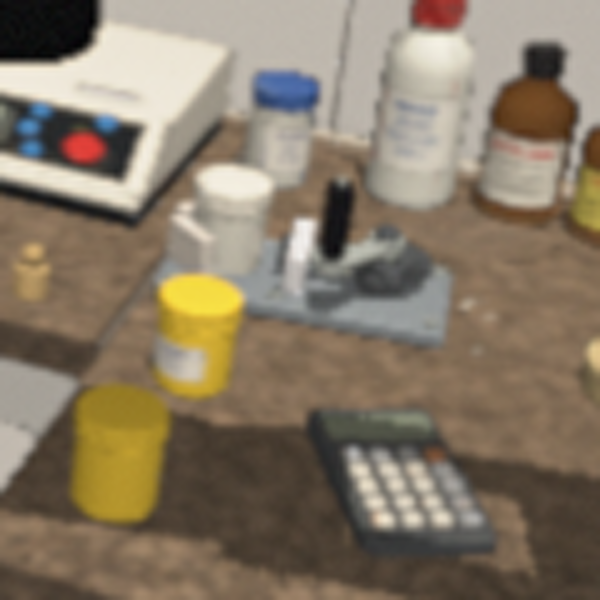

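The jar in the clamp shows at zoom (196,209), the crank grip at (365,277) and the shaft at (405,183). The yellow jar outside the clamp is at (238,515). Next I'll work out the clamp frame from the plate corners and the lid.

```bash
cat > m.py <<'E'
from h import *
from workcell import cams,env
c=cams.capture("top")
z=lambda p:np.array(p,float)/7-.5+.5/7+[375,130]
co=cast(c,[z(p) for p in [(82,143),(468,98),(493,285),(107,333)]],.012)
print(co, [np.linalg.norm(co[i]-co[i-1]) for i in range(4)])
j=cast(c,[z((196,209))],.069)[0];ed=cast(c,[z((140,209)),z((252,209))],.069);print('jar',j,np.linalg.norm(ed[0]-ed[1]))
ax=(co[0]+co[3]-co[1]-co[2])[:2];ax/=np.linalg.norm(ax);print('axis',ax,np.arctan2(ax[1],ax[0]))
s=j[:2]-.097*ax;print('shaft from jar',s, 'centre',co.mean(0),'seen',cast(c,[z((405,183))],.05))
g=cast(c,[z((372,272)),z((345,290))],.098)[:,:2];print('grip',g)
for gg in g:
  d=gg-s;print('r',np.linalg.norm(d),'ang',np.arctan2(ax[0]*d[1]-ax[1]*d[0],d@ax))
E
python3 m.py
```

```text
[[ 0.52484301 -0.24972915  0.012     ]
 [ 0.54652648 -0.42333639  0.012     ]
 [ 0.46258163 -0.43282524  0.012     ]
 [ 0.44037238 -0.25989662  0.012     ]] [np.float64(0.08508034652945748), np.float64(0.1749561325709585), np.float64(0.08447943732092776), np.float64(0.1743489558522351)]
jar [ 0.48687482 -0.29068538  0.069     ] 0.04805864397218934
axis [-0.12565745  0.99207369] 1.696786828749436
shaft from jar [ 0.49906359 -0.38691653] centre [ 0.49358087 -0.34144685  0.012     ] seen [[ 0.50180277 -0.38538089  0.05      ]]
grip [[ 0.45633394 -0.35980292]
 [ 0.44869382 -0.34823868]]
r 0.05060603039854881 ang 0.879376839252151
r 0.06350660636882531 ang 0.7899606011912549
```

```bash
python3 -m jog '[[0,[0.8,-0.36,0],[0,0,0]],[0,[0.8,-0.36,0],[0,0,0]],[0,[0.8,-0.36,0],[0,0,0]],[0,[0.8,-0.36,0],[0,0,0]],[0,[0.8,-0.36,0],[0,0,0]],[0,[0.8,-0.36,0],[0,0,0]],[0,[0.8,-0.36,0],[0,0,0]],[0,[0.8,-0.36,0],[0,0,0]]]'
```

```text
t: 0.87
eef_pos: [0.335, -0.4616, 0.2123]
tcp_rot: [-0.001, 0.991, 0.136, -0.001]
wrist_force: [-0.9, -0.6, 0.0]
opening: 0.498
```

```bash
python3 -m jog '[[0,[0.8,-0.36,0],[0,0,0]],[0,[0.8,-0.36,0],[0,0,0]],[0,[0.8,-0.36,0],[0,0,0]],[0,[0.8,-0.36,0],[0,0,0]],[0,[0,0,0],[0,0,-0.019]],[0,[0,0,0],[0,0,-0.019]],[0,[0,0,0],[0,0,-0.019]],[0,[0,0,0],[0,0,-0.019]]]'; python3 -m jog '[[0,[0,0,0],[0,0,-0.019]],[0,[0,0,0],[0,0,-0.019]],[0,[0,0,0],[0,0,-0.019]],[0,[0,0,0],[0,0,-0.019]],[0,[0,0,0],[0,0,-0.019]],[0,[0,0,0],[0,0,-0.019]],[0,[0,0,0],[0,0,-0.019]],[0,[0,0,0],[0,0,-0.019]]]'
cat > look.py <<'E'
import sys
from h import *
from workcell import cams,env
o=env.get_obs();c=cams.capture("wrist");cv2.imwrite(f"pics/{sys.argv[1]}.png",c['frame'])
import pickle;pickle.dump((o,c),open(sys.argv[1]+".pkl","wb"))
M=q2m(o['tcp_rot']);print(o['t'],o['eef_pos'],M.round(3),o['joint_positions'].round(2),o['wrist_force'].round(1))
E
python3 look.py w1
```

```text
t: 1.53
eef_pos: [0.4238, -0.385, 0.2114]
tcp_rot: [-0.002, 0.928, 0.374, -0.0]
wrist_force: [0.2, -0.3, 0.2]
opening: 0.502
t: 2.2
eef_pos: [0.4235, -0.3836, 0.21]
tcp_rot: [-0.003, 0.635, 0.772, 0.001]
wrist_force: [0.1, -0.2, 0.3]
opening: 0.504
2.2 [ 0.42346967 -0.38360405  0.21003493] [[-0.193  0.981 -0.004]
 [ 0.981  0.193  0.005]
 [ 0.006 -0.003 -1.   ]] [-0.74  0.28  1.75  0.    1.12 -0.93] [ 0.1 -0.2  0.3]
```

View pics/w1.png

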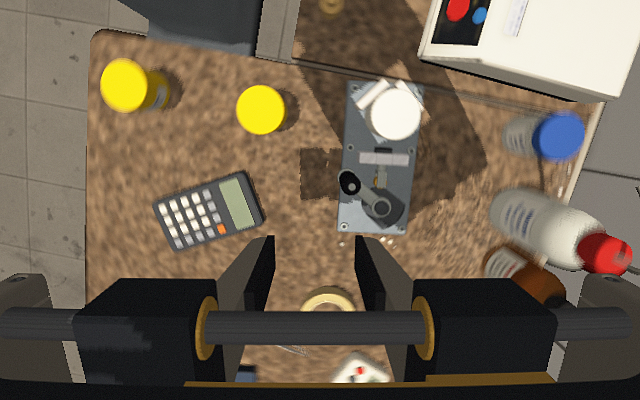

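The wrist view shows the jar lid at (394,113), the grip top at about (350,183) and the shaft at (381,207).

```bash
python3 - <<'E'
from h import *
import pickle
o,c=pickle.load(open('w1.pkl','rb'));e,M=wristpose(o,c)
f=c['frame'];cv2.imwrite('pics/w1z.png',cv2.resize(f[70:250,320:440],None,fx=3.3,fy=3.3,interpolation=cv2.INTER_CUBIC))
print('eye',e)
for n,p,z in [('jar',(394,113),.069),('grip',(350,183),.098),('shaft',(381,207),.05)]: print(n,cast(c,[p],z,e,M))
m=(f.max(2)<45).astype(np.uint8);m[:150]=0;m[215:]=0;m[:,:330]=0;m[:,370:]=0
n,l,s,ce=cv2.connectedComponentsWithStats(m);print(s,ce)
E
```

```text
eye [ 0.4112878  -0.31371037  0.38149359]
jar [[ 0.48202123 -0.28807137  0.069     ]]
grip [[ 0.45165599 -0.35748978  0.098     ]]
shaft [[ 0.49709124 -0.38396064  0.05      ]]
[[     0      0    640    400 255658]
 [   339    171     22     24    338]
 [   362    200      1      4      4]] [[319.46035328 199.52276088]
 [348.9852071  182.26035503]
 [362.         201.5       ]]
```

View pics/w1z.png

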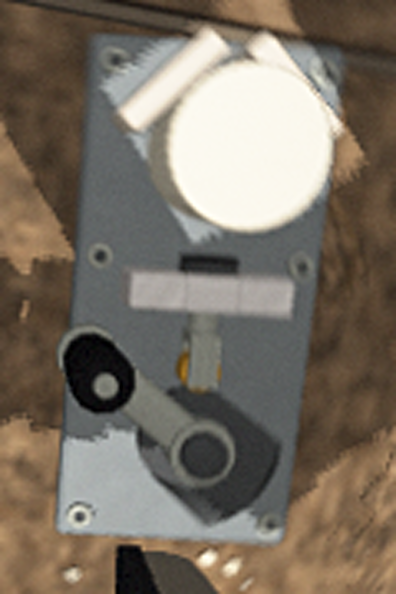

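```bash
python3 -m jog '[[0,[0.3,0.6,0],[0,0,0]],[0,[0.3,0.6,0],[0,0,0]],[0,[0,0,0.8],[0,0,0]],[0,[0,0,0.8],[0,0,0]],[0,[0,0,0.8],[0,0,0]],[0,[0,0,0.6],[0,0,0]],[0,[0,0,0],[0,0,0]]]'; python3 look.py w2
```

```text
t: 2.83
eef_pos: [0.4574, -0.3581, 0.1184]
tcp_rot: [-0.001, 0.639, 0.769, 0.001]
wrist_force: [-0.5, 0.3, -0.1]
opening: 0.498
2.8333 [ 0.45742855 -0.35810726  0.11843237] [[-0.182  0.983 -0.001]
 [ 0.983  0.182  0.002]
 [ 0.002 -0.    -1.   ]] [-0.67  0.39  1.81  0.    0.94 -0.85] [-0.5  0.3 -0.1]
```

View pics/w2.png

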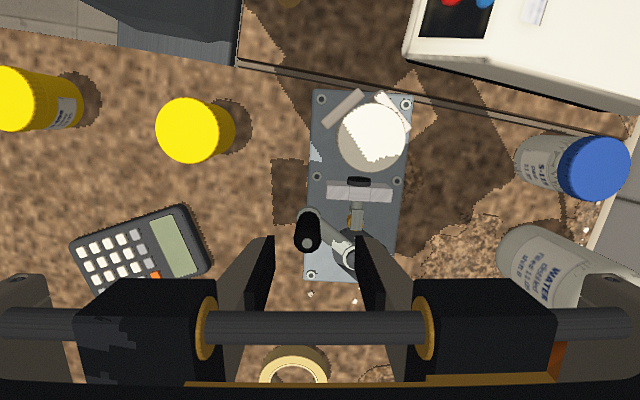

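The fingertips straddle the grip top, which is at about (307,242).

```bash
python3 - <<'E'
from h import *
import pickle
o,c=pickle.load(open('w2.pkl','rb'));e,M=wristpose(o,c)
for n,p,z in [('jar',(372,136),.069),('grip',(307,243),.098)]: print(n,cast(c,[p],z,e,M))
E
```

```text
jar [[ 0.48521814 -0.2881873   0.069     ]]
grip [[ 0.4541318  -0.36133959  0.098     ]]
```

```bash
python3 -m jog '[[0,[0,-0.07,0.6],[0,0,0]],[0,[0,0,0.6],[0,0,0]],[0,[0,0,0.6],[0,0,0]],[0,[0,0,0.05],[0,0,0]]]'
```

```text
t: 3.22
eef_pos: [0.459, -0.3616, 0.0685]
tcp_rot: [0.003, 0.642, 0.767, 0.001]
wrist_force: [-1.4, 0.0, -0.2]
opening: 0.502
```

```bash
python3 -m jog '[[0,[0.02,-0.15,0.2],[0,0,0]],[-1,[0,0,0],[0,0,0]],[-1,[0,0,0],[0,0,0]],[-1,[0,0,0],[0,0,0]],[-1,[0,0,0],[0,0,0]],[-1,[0,0,0],[0,0,0]]]' 20; python3 look.py w3
```

```text
t: 3.72
eef_pos: [0.4551, -0.3637, 0.0674]
tcp_rot: [0.005, 0.643, 0.766, 0.001]
wrist_force: [-0.9, -1.5, -9.5]
opening: 0.196
3.7167 [ 0.45506953 -0.36374964  0.06741943] [[-0.172  0.985  0.009]
 [ 0.985  0.172 -0.006]
 [-0.007  0.008 -1.   ]] [-0.68  0.46  1.85  0.    0.82 -0.85] [-0.9 -1.5 -9.5]
```

View pics/w3.png

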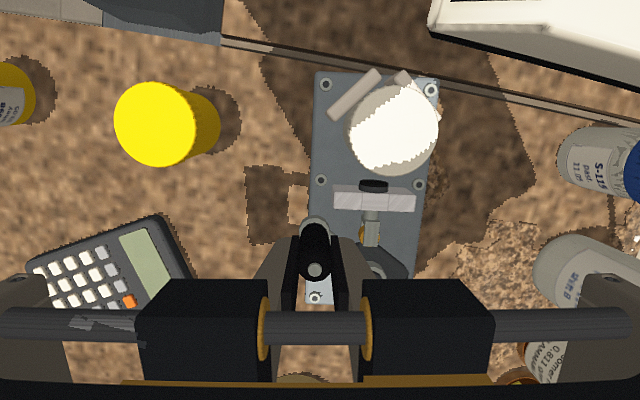

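Opening 0.196 is about 18 mm, so the grip is held. I'll compute the arc shifts next.

```bash
cat > arc.py <<'E'
import sys
from h import *
from workcell import env
o=env.get_obs();M=q2m(o['tcp_rot']);p=o['eef_pos'][:2];s=np.array([.4985,-.386]);a0=1.697
d=p-s;th=np.arctan2(d[1],d[0])
print('r',np.linalg.norm(d),'crank',(th-a0)%(2*np.pi),'z',o['eef_pos'][2],o['wrist_force'].round(1))
n=int(sys.argv[1]);st=float(sys.argv[2])
for k in range(n):
    q=s+.05*np.array([np.cos(th+st*(k+1)),np.sin(th+st*(k+1))])
    w=M.T@np.r_[q-p,0];print((w/.03).round(3));p=q
E
python3 arc.py 5 0.12
```

```text
r 0.04874234775700119 crank 0.9701548928048593 z 0.06725560877578102 [-3.9 -0.3 -1.3]
[-0.141 -0.144 -0.   ]
[-0.178 -0.09   0.001]
[-0.188 -0.068  0.001]
[-0.195 -0.045  0.001]
[-0.199 -0.021  0.001]
```

```bash
python3 -m jog '[[-1,[-0.16,-0.12,0],[0,0,0]],[-1,[-0.18,-0.09,0],[0,0,0]],[-1,[-0.19,-0.07,0],[0,0,0]],[-1,[-0.19,-0.045,0],[0,0,0]],[-1,[-0.2,-0.02,0],[0,0,0]]]'; python3 arc.py 5 0.12
```

```text
t: 4.18
eef_pos: [0.4474, -0.3904, 0.0671]
tcp_rot: [0.001, 0.643, 0.766, 0.002]
wrist_force: [-2.0, 5.0, 2.0]
opening: 0.196
r 0.0513076200063006 crank 1.529659893558538 z 0.0671458094087479 [-2.  5.  2.]
[-0.204  0.038  0.   ]
[-0.199  0.018 -0.   ]
[-0.195  0.042  0.   ]
[-0.189  0.065  0.   ]
[-0.18   0.087  0.   ]
```

```bash
python3 -m jog '[[-1,[-0.21,0.01,0],[0,0,0]],[-1,[-0.2,0.02,0],[0,0,0]],[-1,[-0.195,0.042,0],[0,0,0]],[-1,[-0.19,0.065,0],[0,0,0]],[-1,[-0.18,0.087,0],[0,0,0]]]' 30; python3 arc.py 6 0.12
```

```text
t: 4.6
eef_pos: [0.4561, -0.4188, 0.0671]
tcp_rot: [-0.002, 0.644, 0.765, 0.003]
wrist_force: [-3.3, 6.4, 3.0]
opening: 0.192
r 0.05356326205084004 crank 2.10294588716265 z 0.06709661899834883 [-3.3  6.4  3. ]
[-0.115  0.209 -0.001]
[-0.157  0.124 -0.001]
[-0.141  0.142 -0.001]
[-0.123  0.157 -0.001]
[-0.103  0.171 -0.   ]
[-0.082  0.182 -0.   ]
```

```bash
python3 look.py w4; python3 - <<'E'
import cv2;f=cv2.imread('pics/w4.png');cv2.imwrite('pics/w4z.png',cv2.resize(f[60:300,230:450],None,fx=2.5,fy=2.5,interpolation=cv2.INTER_CUBIC))
E
```

```text
4.6 [ 0.45613142 -0.41877081  0.06709662] [[-0.171  0.985  0.   ]
 [ 0.985  0.171  0.008]
 [ 0.008  0.002 -1.   ]] [-0.75  0.51  1.75  0.01  0.88 -0.92] [-3.3  6.4  3. ]
```

View pics/w4z.png

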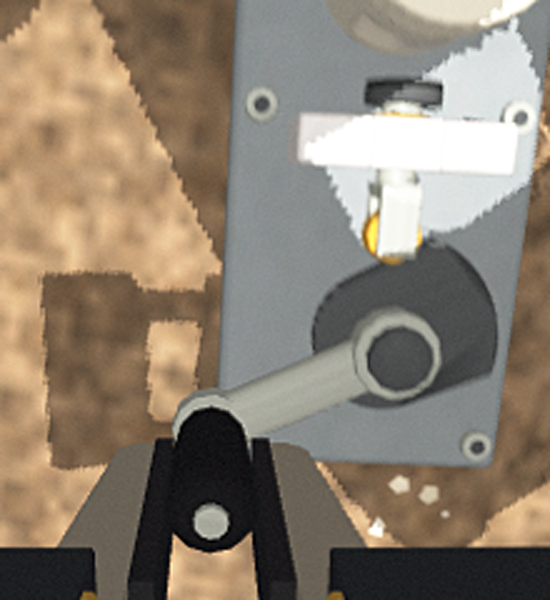

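```bash
python3 - <<'E'
from h import *
import pickle
o,c=pickle.load(open('w4.pkl','rb'));e,M=wristpose(o,c)
for n,p,z in [('shaft',(390.2,203.8),.05),('griptop',(230+210/2.5,60+521/2.5),.098),('armend',(230+209/2.5,60+425/2.5),.047)]: print(n,cast(c,[p],z,e,M))
E
sed -i 's/\.4985,-\.386/.4985,-.389/' arc.py; python3 arc.py 7 .12
```

```text
shaft [[ 0.49868969 -0.38673522  0.05      ]]
griptop [[ 0.45613159 -0.41461961  0.098     ]]
armend [[ 0.45547029 -0.41233543  0.047     ]]
r 0.05172315751266431 crank 2.08418601653256 z 0.06721669706349467 [-0.4  1.5 -2.1]
[-0.147  0.152 -0.001]
[-0.159  0.121 -0.001]
[-0.144  0.139 -0.001]
[-0.126  0.155 -0.   ]
[-0.107  0.169 -0.   ]
[-0.086  0.181 -0.   ]
[-0.063  0.19   0.   ]
```

```bash
python3 -m jog '[[-1,[-0.15,0.14,0],[0,0,0]],[-1,[-0.16,0.12,0],[0,0,0]],[-1,[-0.145,0.14,0],[0,0,0]],[-1,[-0.126,0.155,0],[0,0,0]],[-1,[-0.107,0.17,0],[0,0,0]]]' 40; python3 arc.py 6 0.12
```

```text
t: 5.07
eef_pos: [0.4777, -0.4364, 0.0671]
tcp_rot: [-0.006, 0.644, 0.765, 0.002]
wrist_force: [-3.3, 2.8, 1.3]
opening: 0.192
r 0.051723671252035266 crank 2.6015168884609894 z 0.0671034961751539 [-3.3  2.8  1.3]
[-0.052  0.205 -0.002]
[-0.079  0.184 -0.002]
[-0.056  0.192 -0.002]
[-0.033  0.197 -0.001]
[-0.009  0.2   -0.001]
[ 0.015  0.199 -0.001]
```

```bash
python3 -m jog '[[-1,[-0.06,0.2,0],[0,0,0]],[-1,[-0.075,0.19,0],[0,0,0]],[-1,[-0.056,0.195,0],[0,0,0]],[-1,[-0.033,0.2,0],[0,0,0]],[-1,[-0.009,0.1,0],[0,0,0]],[-1,[0,0,0],[0,0,0]]]'; python3 arc.py 3 0.12; python3 look.py w5;  python3 - <<'E'
import cv2;f=cv2.imread('pics/w5.png');cv2.imwrite('pics/w5z.png',cv2.resize(f[40:280,230:450],None,fx=2.5,fy=2.5,interpolation=cv2.INTER_CUBIC))
E
```

```text
t: 5.57
eef_pos: [0.5069, -0.4395, 0.067]
tcp_rot: [-0.008, 0.644, 0.765, 0.002]
wrist_force: [-4.4, 3.0, 2.7]
opening: 0.191
r 0.05116899184257997 crank 3.1795202450793196 z 0.06704913342345582 [-4.4  3.   2.7]
[ 0.05   0.2   -0.001]
[ 0.035  0.197 -0.001]
[ 0.058  0.191 -0.   ]
5.5667 [ 0.50686077 -0.43948132  0.06704913] [[-0.17   0.985 -0.009]
 [ 0.985  0.17   0.013]
 [ 0.014 -0.007 -1.   ]] [-0.72  0.59  1.62  0.    0.95 -0.89] [-4.4  3.   2.7]
```

View pics/w5z.png

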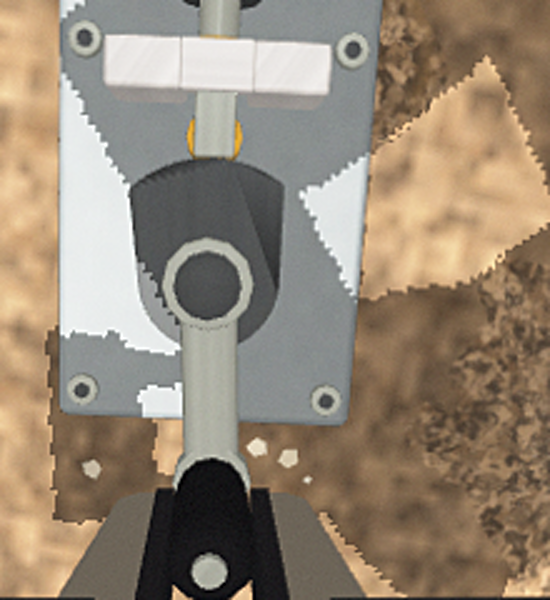

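The crank lies along the plunger axis and the roller sits at the middle of the dwell. I'll let go and rise straight up.

```bash
python3 -m jog '[[-0.2,[0,0,0],[0,0,0]],[-0.2,[0,0,0],[0,0,0]],[-0.2,[0,0,0],[0,0,0]],[-0.2,[0,0,-0.4],[0,0,0]],[-0.2,[0,0,-0.8],[0,0,0]],[-0.2,[0,0,-0.9],[0,0,0]],[-0.2,[0,0,-0.9],[0,0,0]],[-0.2,[0,0,-0.9],[0,0,0]]]'; python3 -m jog '[[0,[-0.6,0,-0.6],[0,0,0]],[0,[-0.6,0,0],[0,0,0]],[0,[0,0,0],[0,0,0]],[0,[0,0,0],[0,0,0]]]'; python3 look.py w6; python3 - <<'E'
import cv2
from workcell import cams
f=cams.capture("top")["frame"];cv2.imwrite("pics/top6.png",cv2.resize(f[130:215,375:475],None,fx=7,fy=7,interpolation=cv2.INTER_CUBIC))
E
```

```text
t: 6.28
eef_pos: [0.5076, -0.4417, 0.1857]
tcp_rot: [-0.008, 0.644, 0.765, 0.002]
wrist_force: [0.7, -1.2, -0.2]
opening: 0.401
t: 6.62
eef_pos: [0.5176, -0.482, 0.2183]
tcp_rot: [0.001, 0.644, 0.765, 0.001]
wrist_force: [0.6, 0.5, 0.4]
opening: 0.496
6.6167 [ 0.51761891 -0.48202681  0.2183258 ] [[-0.169  0.986  0.003]
 [ 0.986  0.169  0.001]
 [ 0.     0.003 -1.   ]] [-0.75  0.48  1.44  0.    1.23 -0.92] [0.6 0.5 0.4]
```

View pics/w6.png

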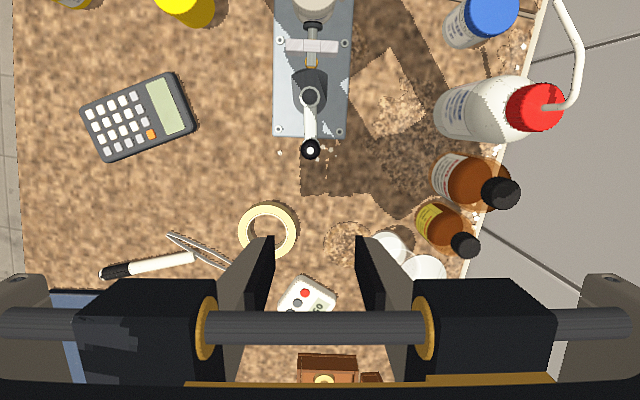

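```bash
python3 - <<'E'
import cv2
f=cv2.imread("pics/w6.png");cv2.imwrite("pics/w6z.png",cv2.resize(f[20:220,260:460],None,fx=3,fy=3,interpolation=cv2.INTER_CUBIC))
E
```

```text
(no output)
```

View pics/w6z.png

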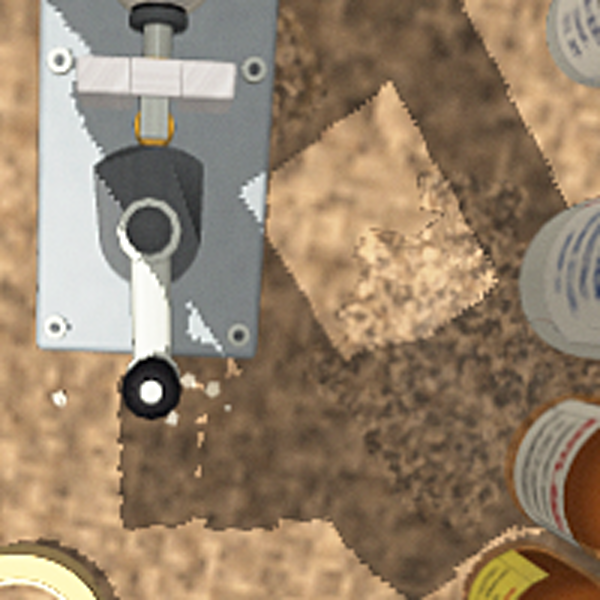

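The crank stayed where I left it, with grip, shaft and plunger in one line and the grip at wrist pixel (310,150). I still need to check that the jar is upright.

```bash
python3 - <<'E'
import cv2,numpy as np
from workcell import cams
from h import *
c=cams.capture("scene");a=cv2.resize(c["frame"][160:260,360:460],None,fx=4,fy=4,interpolation=cv2.INTER_CUBIC)
b=cv2.resize(cv2.imread("pics/top6.png"),(400,340))
cv2.imwrite("pics/fin.png",np.hstack([a,np.vstack([b,np.zeros((60,400,3),np.uint8)])]))
E
```

```text
(no output)
```

View pics/fin.png

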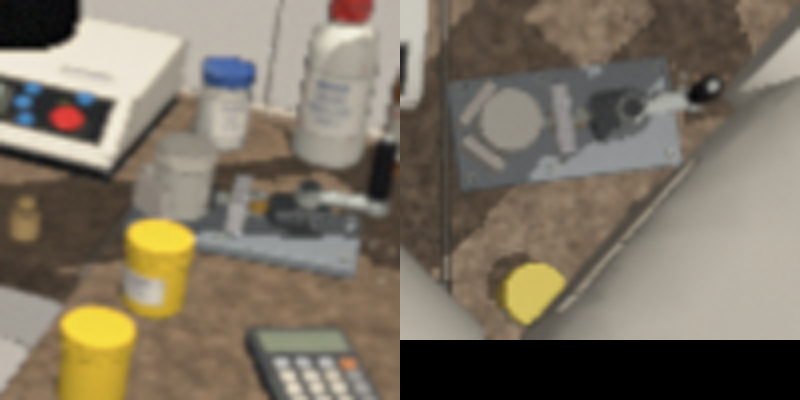

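The jar is upright against the V blocks at (510,120) in the right-hand panel. The yellow jars haven't moved, and the robot is clear.

```bash
python3 -c "
from workcell import workorder,env
print(env.get_obs()['wrist_force']);print(workorder.close_job())"
```

```text
[ 0.21593571  0.96259109 -0.04962343]
the job is handed in; nothing more can be done
None
```

The sample jar is clamped, and the job was handed in at about 6.7 s of the 35 s allowed. I gripped the crank of the clamp holding the white jar, turned it from about 0.97 rad to about 3.15 rad, then let go and backed the gripper away.

**Final checks:**
- **Crank:** after release, the wrist view shows grip, shaft and plunger in one line, with the roller near the middle of the dwell. The crank stayed where I left it.
- **Plunger and jar:** the plunger looks fully forward with its pad at the jar. The jar stands upright in its V-shaped nest.
- **Surroundings:** the yellow jars were not touched. The readings I took never passed about 10 N at the wrist, and it read about 1 N at hand-in with the gripper clear.

**Disagreements:**
- **Grip position:** part-way round, the camera put the grip 3–4 mm behind the tool's reading. The pads may have slipped slightly, or it may be calibration error, so the final angle is good to roughly 0.1 rad; the dwell ends are about 0.7 rad away on either side.
- **Plunger stroke:** I judged it by eye and did not measure it in millimetres.

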